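# Pull-test the bag clips and sort out the weak ones

### The job

Find out which of the two blue bag clips have gone weak: take each clip by its tab, clear of its jaws, and pull it along the lean of its yellow card without touching the card. If the clip slips off and the card stays in the stand, the clip is weak and goes into the red bowl; if it draws the card out of the stand, it is good and goes, card and all, into the white caddy. Leave the other things on the worktop where they are.

Things in the scene. Friction and masses are not known exactly. Their poses are not given: they have to be found in the camera images.
- clip_1: blue bag clip 1 over the top of card 1. Origin: centre of its grip tab, 14 x 30 mm (x, y), z -20 to +14 mm; grip across the 14 mm (x), 0 to 5 mm above the origin. +z leans with the card, 35 degrees from vertical: the pulling direction. Below: back (18 x 54 mm, to z -34), jaws (to z -70, closed at the sides). Hidden spring: holds its card with 2.5 to 10 N.
- clip_2: blue bag clip 2 over the top of card 2. Origin: centre of its grip tab, 14 x 30 mm (x, y), z -20 to +14 mm; grip across the 14 mm (x), 0 to 5 mm above the origin. +z leans with the card, 35 degrees from vertical: the pulling direction. Below: back (18 x 54 mm, to z -34), jaws (to z -70, closed at the sides). Hidden spring: holds its card with 2.5 to 10 N.
- clip_1_jaw: moving jaw of bag clip 1, on the side facing away from the robot, blue plate 3 x 44 x 40 mm; origin on its hinge, 5 mm along x and 30 mm below the origin of clip 1. Touching it would falsify the test: keep the fingers off it.
- clip_2_jaw: moving jaw of bag clip 2, on the side facing away from the robot, blue plate 3 x 44 x 40 mm; origin on its hinge, 5 mm along x and 30 mm below the origin of clip 2. Touching it would falsify the test: keep the fingers off it.
- card_1: yellow test card 1, stiff plate 4 x 42 x 90 mm (x, y, z), 20 g, leaning in stand 1; origin at its centre, +z up along it. It starts 81 mm below the origin of clip 1 along z. The lower 24 mm are in the stand: drawn 25 mm along z it is out. It reaches 36 mm into the bag clip, which is off after 40 mm.
- card_2: yellow test card 2, stiff plate 4 x 42 x 90 mm (x, y, z), 20 g, leaning in stand 2; origin at its centre, +z up along it. It starts 81 mm below the origin of clip 2 along z. The lower 24 mm are in the stand: drawn 25 mm along z it is out. It reaches 36 mm into the bag clip, which is off after 40 mm.
- stand_1: grey card stand 1, fixed: base 90 x 90 x 12 mm, origin at the centre of its underside; a steel spring clip on a prop holds card 1 with 3.5 to 5 N, leaning 35 degrees from vertical towards the stand's -x (its robot side), the card's foot 38 mm above the worktop. The bag clip on it tops out 155 mm above the worktop.
- stand_2: grey card stand 2, fixed: base 90 x 90 x 12 mm, origin at the centre of its underside; a steel spring clip on a prop holds card 2 with 3.5 to 5 N, leaning 35 degrees from vertical towards the stand's -x (its robot side), the card's foot 38 mm above the worktop. The bag clip on it tops out 155 mm above the worktop.
- bowl: red round pet bowl for weak clips, fixed, 169 mm across, 51 mm high, open at the top, inner floor about 5 mm above the worktop, about 95 mm across inside; origin at the centre of its underside
- caddy: white open square box for good clips, fixed, 140 x 140 x 80 mm, walls and floor 4 mm thick; origin at the centre of its underside, sides along its x and y
- carafe: steel carafe with a black handle, bystander, 172 mm high
- oats: clip-top glass jar of oats, bystander, 114 mm high
- spice: spice jar with a red cap, bystander, 109 mm high
- mill: glass shaker with a grey top, bystander, 90 mm high
- tin: food tin, bystander, 72 mm high
- mandarin_a: mandarin, bystander, 50 mm across
Not all that is in view belongs to the job. Leave any brown look-alike of the clip_1 alone.

How it is judged (in metres and radians):
At the end, for the whole second after the job is handed in: Each clip is at rest: either in the bowl (origin within 80 mm of its axis, below 110 mm) with its card still in its stand (moved under 20 mm), or in the caddy with its card (clip origin within 90 mm, card centre within 75 mm of its axis, below 140 and 90 mm) (((horizontal distance between clip_1 and bowl below 0.08 m and height (world z) of clip_1 below 0.11 m and distance of card_1 from where it was at the start of the episode below 0.02 m) or (horizontal distance between clip_1 and caddy below 0.09 m and height (world z) of clip_1 below 0.14 m and horizontal distance between card_1 and caddy below 0.075 m and height (world z) of card_1 below 0.09 m)) and linear speed of each of clip_1, card_1, clip_2, card_2 below 0.02 m/s and ((horizontal distance between clip_2 and bowl below 0.08 m and height (world z) of clip_2 below 0.11 m and distance of card_2 from where it was at the start of the episode below 0.02 m) or (horizontal distance between clip_2 and caddy below 0.09 m and height (world z) of clip_2 below 0.14 m and horizontal distance between card_2 and caddy below 0.075 m and height (world z) of card_2 below 0.09 m))); the robot touches nothing.
It fails at once if the fingers press on the moving jaw of a clip (contact force between the fingers and clip_1_jaw above 2 N or contact force between the fingers and clip_2_jaw above 2 N).
It fails at once if a card is touched by the fingers (contact force between the fingers and card_1 above 1 N or contact force between the fingers and card_2 above 1 N).
It fails at once if a bystander (carafe, oats jar, spice jar, shaker, tin, mandarin) is moved by more than 30 mm (distance of any of carafe, oats, spice, mill, tin, mandarin_a from where it was at the start of the episode above 0.03 m).
It also fails if it takes over 51 s, if anything falls off the work surface, if the arm or the gripper's body presses on something with over 40 N, if the wrist force passes 120 N, or if a joint passes its speed limit or range.

### The arm

A 6-joint arm with a two-finger parallel gripper is mounted at the origin on the work surface; the furniture and walls round the work are solid. World frame = base frame: x ahead of the robot, y to its left, z up, the work surface at z = 0. Lengths are in m, angles in degrees, forces in N, time in s.
With the tool pointing down it reaches from about 0.225 to 0.725 m from the base axis. Payload 3.1 kg.
Tool frame: the origin (TCP) lies midway between the tips of the shut fingers; the grasp point (between the pads) lies 19 mm behind it; z points along the fingers, y is the line along which they close (so a half turn about z gives the same grasp; the last joint's range is limited). The gripper opens to 85 mm and grips with 20 to 120 N. Pads are 22 mm wide; open, the fingers measure 114 mm over their backs; the gripper's body (76 mm by 85 mm) begins 54 mm behind the grasp point. The pads swing forward as they close: fully open they stand 13 mm farther back than shut.
Start: joints at [-79.916, 2.75, 5.684, 92.934, 0, 82.678], TCP at [0.157, -0.501, 0.201] pointing down, gripper open.
Joint ranges: [-166.93, 166.93], [-56.73, 111.36], [-69.38, 81.34], [-121.58, 131.49], [-85.45, 84.26], [-180, 180]. Speed limits (degrees/s): [159.86, 159.86, 180, 180, 180, 180].

### API

Orientations are given as a 3x3 rotation matrix whose columns are the frame's x, y, z axes.
In Python, from rig import observe, snapshot, camera_model, robot gives the robot as it stands. The module is installed in compiled form; this text tells all that it offers.
- The arm moves only by the shell command python3 -m handwheel 'ROWS' [FORCE]. ROWS is JSON, a list of rows, each a list of 3 entries, a list of its own where there are three numbers: the turn, a rotation vector about the tool's x, y, z in degrees, then the shift along the tool's x, y, z in mm, then the closure, from 0 (fully open) to 1 (shut). In form: [[[wx, wy, wz], [dx, dy, dz], grip], ...]. A call has 1 to 8 rows; each row shifts and turns the commanded pose from where the row before left it, along the tool's axes as they then stand; what a row does not reach is not made up. A row lasts 1/8 s, in which the tool goes at most 62.5 mm and 10.7 degrees, less where a joint would pass 70% of its speed; a pose out of reach is approached as far as the arm can. A call is refused whole if a number of a shift passes 62.5 or a number of a turn 10.7, either way. A call with a gripper value outside its range is refused whole. The fingers move at their own pace and stop on an object; FORCE is the grip in N (left out, the last holds). Time passes only in rows, so rows that do not move let the fingers close. It gives the time, the measured TCP pose, the force, the opening and the grip force at its end, in the units of the state.
- observe(): the state, without advancing time (a new reading comes with each control period).
- snapshot(name): name is "scene" or "top" or "wrist"; returns the picture (400x640x3 uint8, red, green, blue); there is no depth.
- camera_model(name): a dict with "fx", "fy", "cx", "cy" (pixels), "origin" and "rotation" of the camera in the world. Camera axes: x right, y up, looking along -z (the intrinsics and any distortion apply to the point x, -y, -z); pixel columns grow to the right and rows downward; lengths in m; the calibration is good to about 2 mm. A picture is of the moment at which its call begins: read the wrist's pose just before it. camera_model takes no time and is no camera call; for the wrist camera it gives the pose at the moment of the call.
- robot.close_job(): hands the job in; it is judged then, once.
The state is a dict: "clock": time; "joints": joint angles; "qd": joint speeds; "tau": joint torques, N m; "tool_pos": TCP position; "tcp_rot": TCP orientation; "ft_force": force on the tool from outside, world axes, zero at the start; "wrist_torque": the same for the moment, N m; "opening": finger opening in m; "gripper_force": force on a finger pad.
Only numpy, scipy, OpenCV 4.12 (cv2) and the standard library are available. Lean on these libraries where they do the work, as an engineer would, in place of code of your own. Each camera call takes 0.05 s, during which the arm holds its last target. There are 200 camera calls.

## Working session

There is one attempt and no reset: what is moved stays moved. The work goes in short steps, Python scripts to look and compute and a shell command to move; the robot and the scene stay as the last step left them, time stands still between calls to the robot, and variables do not carry over. Pictures are saved under pics/ and viewed, at most 12 in all, crops included, and the job is handed in when it is done.

```bash
mkdir -p pics; python3 - <<'E'
from rig import *
import cv2,json
for n in("scene","top"):
    im=snapshot(n); cv2.imwrite(f"pics/{n}0.png",im[:,:,::-1]); print(n,camera_model(n))
o=observe(); print(o)
E
```

```text
scene {'fx': 496.3171274943506, 'fy': 496.3171274943506, 'cx': 314.9060274764684, 'cy': 206.32205195989872, 'origin': array([-0.56705815,  0.89110132,  0.69767433]), 'rotation': array([[-0.57678514,  0.3679993 , -0.72931161],
       [-0.8166675 , -0.23865003,  0.52545253],
       [ 0.01931592,  0.8986783 ,  0.43818286]])}
top {'fx': 439.323126093039, 'fy': 439.323126093039, 'cx': 316.4784353559116, 'cy': 199.12476223577264, 'origin': array([0.25157241, 0.16203196, 1.49615976]), 'rotation': array([[ 0.01268937,  0.98952758, -0.14378506],
       [-0.99983792,  0.01071983, -0.01446428],
       [-0.01277146,  0.1439453 ,  0.98950323]])}
{'clock': 0.1, 'joints': array([-7.99127637e+01,  2.78826342e+00,  5.60124686e+00,  9.29348094e+01,
       -7.53048500e-04,  8.26779836e+01]), 'qd': array([ 0.0019831 , -0.06606087,  0.22649939,  0.08177646,  0.03693988,
       -0.03223192]), 'tau': array([ 2.71184952e-03, -3.39851224e+01,  3.20935714e+01,  1.58202311e-02,
       -1.22719207e-04,  6.75889851e-06]), 'tool_pos': array([ 0.15695465, -0.50033868,  0.19994356]), 'tcp_rot': array([[ 9.54192069e-01,  2.99194495e-01, -3.85349336e-04],
       [ 2.99194632e-01, -9.54189813e-01,  2.09109302e-03],
       [ 2.57947111e-04, -2.11059883e-03, -9.99997739e-01]]), 'ft_force': array([-0.13064109,  0.40815046,  1.20858425]), 'wrist_torque': array([-0.01407558,  0.00540577, -0.00495006]), 'gripper_force': 0.0, 'opening': 0.08530316562632553}
```

View pics/top0.png

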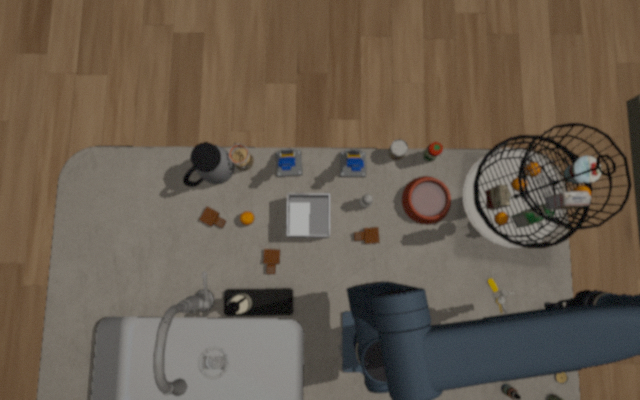

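View pics/scene0.png

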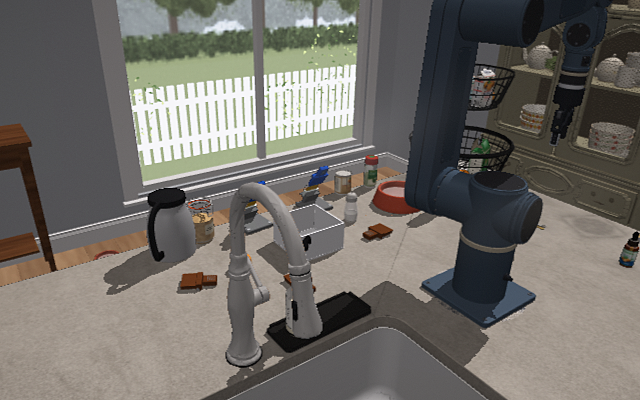

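The top view shows stands with blue clips at about (288,163) and (353,163), the caddy at (308,216) and the bowl at (427,200). The brown look-alikes are at (211,216), (271,259) and (369,236). I'll enlarge this area.

```bash
python3 - <<'E'
import cv2
a=cv2.imread("pics/top0.png")[140:245,265:385]; cv2.imwrite("pics/c1.png",cv2.resize(a,None,fx=5.5,fy=5.5,interpolation=cv2.INTER_CUBIC)*1)
E
cat > h.py <<'E'
import numpy as np
from rig import camera_model
def ray(n,u,v,z,cm=None):
    c=cm or camera_model(n); d=c["rotation"]@np.array([(u-c["cx"])/c["fx"],-(v-c["cy"])/c["fy"],-1]); o=c["origin"]
    return o+d*(z-o[2])/d[2]
def proj(n,p,cm=None):
    c=cm or camera_model(n); q=c["rotation"].T@(np.array(p)-c["origin"]); return np.array([c["cx"]+c["fx"]*q[0]/-q[2], c["cy"]+c["fy"]*q[1]/q[2]])
E
python3 - <<'E'
from h import *
np.set_printoptions(precision=3,suppress=True)
for nm,u,v,z in [("cl1",288,163,.1),("cl2",353,163,.1),("bowl",427,200,.05),("caddy",308,216,.08),("carafe",207,155,.17),("mill",366,200,.09),("tin",398,149,.07),("spice",433,151,.1),("oats",240,157,.11),("basket",500,190,.25)]: print(nm,ray("top",u,v,z))
E
```

```text
cl1 [0.572 0.277 0.1  ]
cl2 [0.574 0.065 0.1  ]
bowl [ 0.463 -0.183  0.05 ]
caddy [0.402 0.21  0.08 ]
carafe [0.579 0.523 0.17 ]
mill [0.455 0.023 0.09 ]
tin [ 0.63  -0.086  0.07 ]
spice [ 0.617 -0.195  0.1  ]
oats [0.588 0.432 0.11 ]
basket [ 0.465 -0.344  0.25 ]
```

View pics/c1.png

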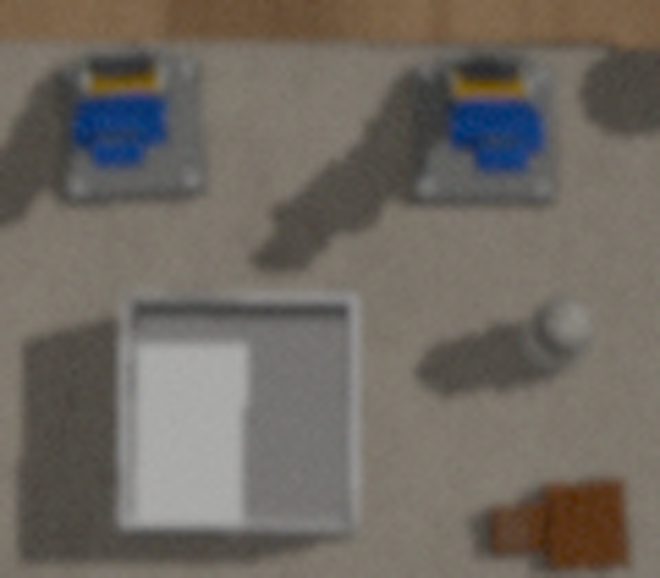

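```bash
cat >> h.py <<'E'
from scipy.spatial.transform import Rotation as R
from scipy.linalg import logm
def des(yaw,tilt):  # tool x=+y, y=+x, z down, tilted forward
    return (R.from_euler('z',yaw,degrees=True)*R.from_matrix([[0,1,0],[1,0,0],[0,0,-1]])*R.from_euler('x',-tilt,degrees=True)).as_matrix()
def T(r,p):
    M=np.eye(4); M[:3,:3]=r; M[:3,3]=p; return M
def plan(A,B,n):
    L=np.real(logm(np.linalg.inv(A)@B))/n
    print(n,"rows: turn",np.degrees([L[2,1],L[0,2],L[1,0]]).round(2),"shift",(L[:3,3]*1000).round(2)); return B
E
python3 - <<'E'
from h import *
from rig import observe
np.set_printoptions(precision=3,suppress=True)
o=observe();A=T(o["tcp_rot"],o["tool_pos"])
W1=plan(A,T(o["tcp_rot"],[.12,-.38,.33]),4)
W2=plan(W1,T(des(-15,0),[.32,-.08,.33]),8)
W3=plan(W2,T(des(0,35),[.36,.17,.31]),6)
E
```

```text
4 rows: turn [-0. -0.  0.] shift [  0.19 -31.54 -32.45]
8 rows: turn [-0.01 -0.01 -7.2 ] shift [46.29 -8.25  0.02]
6 rows: turn [-5.8   0.76 -2.42] shift [42.2  -0.05  4.14]
```

```bash
python3 -m handwheel '[[[0,0,0],[0,-31.5,-32.5],0],[[0,0,0],[0,-31.5,-32.5],0],[[0,0,0],[0,-31.5,-32.5],0],[[0,0,0],[0,-31.5,-32.5],0]]' && python3 -m handwheel '[[[0,0,-7.2],[46.3,-8.2,0],0],[[0,0,-7.2],[46.3,-8.2,0],0],[[0,0,-7.2],[46.3,-8.2,0],0],[[0,0,-7.2],[46.3,-8.2,0],0],[[0,0,-7.2],[46.3,-8.2,0],0],[[0,0,-7.2],[46.3,-8.2,0],0],[[0,0,-7.2],[46.3,-8.2,0],0],[[0,0,-7.2],[46.3,-8.2,0],0]]' && python3 -m handwheel '[[[-5.8,0.8,-2.4],[42.2,0,4.1],0],[[-5.8,0.8,-2.4],[42.2,0,4.1],0],[[-5.8,0.8,-2.4],[42.2,0,4.1],0],[[-5.8,0.8,-2.4],[42.2,0,4.1],0],[[-5.8,0.8,-2.4],[42.2,0,4.1],0],[[-5.8,0.8,-2.4],[42.2,0,4.1],0],[[0,0,0],[0,0,0],0],[[0,0,0],[0,0,0],0]]'
python3 - <<'E'
from h import *
from rig import *
import cv2,pickle
cm=camera_model("wrist");im=snapshot("wrist");pickle.dump(cm,open("w1.pkl","wb"))
cv2.imwrite("pics/w1.png",im[:,:,::-1]);print(cm);print(observe()["clock"],observe()["joints"].round(1),observe()["ft_force"])
E
```

```text
clock: 0.6
tool_pos: [0.119, -0.3795, 0.3315]
tcp_rot: [[0.954, 0.299, -0.0], [0.299, -0.954, 0.001], [0.0, -0.001, -1.0]]
ft_force: [-0.5, -1.0, -0.2]
opening: 0.0854
gripper_force: 0.0
clock: 1.6
tool_pos: [0.3385, -0.0924, 0.3304]
tcp_rot: [[0.255, 0.967, -0.001], [0.967, -0.255, 0.001], [0.0, -0.001, -1.0]]
ft_force: [1.8, 0.7, -0.0]
opening: 0.0856
gripper_force: 0.0
clock: 2.6
tool_pos: [0.3825, 0.1552, 0.311]
tcp_rot: [[0.0, 0.819, 0.573], [1.0, -0.002, 0.003], [0.004, 0.573, -0.819]]
ft_force: [0.7, -0.6, 0.3]
opening: 0.0854
gripper_force: 0.0
{'fx': 350.28064001419983, 'fy': 350.28064001419983, 'cx': 321.5817872510341, 'cy': 202.73709435722793, 'origin': array([0.28174952, 0.23596271, 0.45306415]), 'rotation': array([[ 0.81887819,  0.18045123, -0.54486316],
       [-0.00187706,  0.95012983,  0.31184897],
       [ 0.57396428, -0.25434358,  0.77837931]])}
2.65 [ 23.6 -48.4 -26.6  79.1 -13.2 110. ] [ 0.02130706 -0.28648369 -0.02119027]
```

View pics/w1.png

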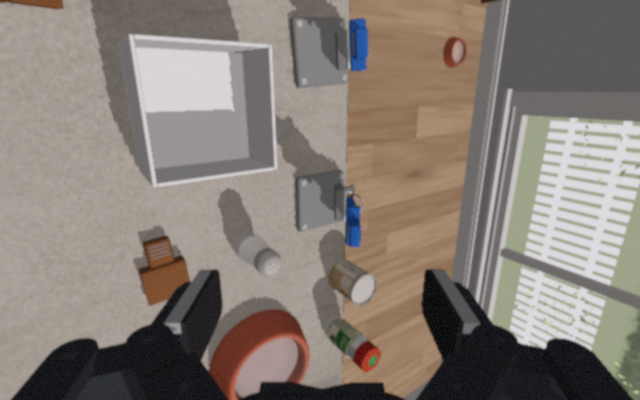

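The wrist view shows stand A at about (320,50) with its clip at (360,45), and stand B at (322,200) with its clip at (353,218). The caddy is at (205,110). I'll enlarge both clips.

```bash
python3 - <<'E'
import cv2,numpy as np
a=cv2.imread("pics/w1.png"); f=lambda y,x:cv2.resize(a[y:y+85,x:x+90],None,fx=4.4,fy=6*1.1*4.4/6.6,interpolation=cv2.INTER_CUBIC)
A=a[8:93,288:378];B=a[165:250,288:378]
g=lambda q:cv2.resize(q,None,fx=4.4,fy=4.4,interpolation=cv2.INTER_CUBIC)
cv2.imwrite("pics/c2.png",np.hstack([g(A),g(B)]))
E
```

```text
(no output)
```

View pics/c2.png

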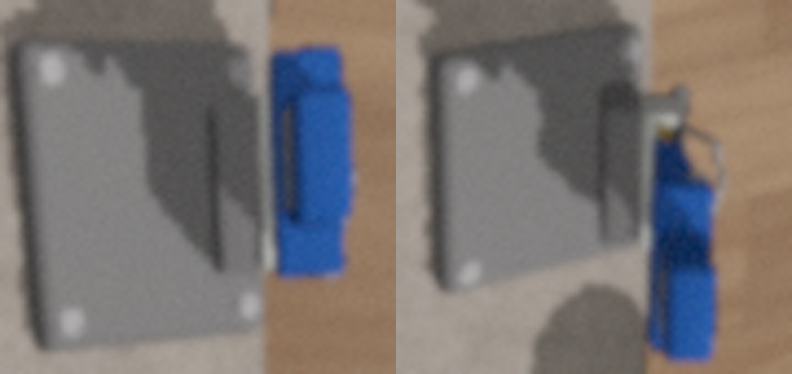

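```bash
python3 - <<'E'
from h import *
import pickle,cv2
from scipy.optimize import least_squares
np.set_printoptions(precision=4,suppress=True)
cm=pickle.load(open("w1.pkl","rb"))
zA=lambda x,y:(288+x/4.4,8+y/4.4); zB=lambda x,y:(288+(x-396)/4.4,165+y/4.4)
S={"A":([zA(20,45),zA(48,346),zA(260,328),zA(243,45)],zA(324,155)),"B":([zB(438,55),zB(447,290),zB(645,240),zB(638,26)],zB(690,312))}
sq=np.array([[-1,1],[-1,-1],[1,-1],[1,1]])*.045
big=cv2.imread("pics/w1.png"); big=cv2.resize(big,None,fx=4,fy=4,interpolation=cv2.INTER_CUBIC)
tb=cv2.resize(cv2.imread("pics/top0.png"),None,fx=4,fy=4,interpolation=cv2.INTER_CUBIC)
topc=camera_model("top")
out={}
for k,(c,t) in S.items():
    P=[ray("",u,v,.012,cm) for u,v in c]; print(k,"sides",[np.linalg.norm(P[i]-P[i-1])*1000 for i in range(4)])
    def f(q):
        Rz=np.array([[np.cos(q[2]),-np.sin(q[2])],[np.sin(q[2]),np.cos(q[2])]])
        return (np.array(P)[:,:2]-(q[:2]+sq@Rz.T)).ravel()
    q=least_squares(f,[.57,.2,0]).x; yaw=q[2]
    Rc=(R.from_euler('z',yaw)*R.from_euler('y',-35,degrees=True)).as_matrix()
    tip=ray("",*t,.151,cm); o=tip-Rc@[0,0,.014]
    rel=R.from_euler('z',-yaw).apply(o-np.r_[q[:2],0])
    print(k,"stand",q[:2],"yaw",np.degrees(yaw),"clip o",o,"rel",rel); out[k]=(o,Rc,q)
    for img,m in((big,cm),(tb,topc)):
        for zz,hx,hy,col in((.014,7,15,(255,255,255)),(-.02,9,27,(0,255,0)),(-.036-.045+.045,2,21,(0,255,255))):
            pts=np.array([proj("",o+Rc@np.array([a*hx/1e3,b*hy/1e3,zz]),m) for a,b in((-1,1),(-1,-1),(1,-1),(1,1))])
            cv2.polylines(img,[np.int32(pts*4+2)],True,col,1)
        pts=np.array([proj("",np.r_[q[:2]+R.from_euler('z',yaw).as_matrix()[:2,:2]@s,.012],m) for s in sq])
        cv2.polylines(img,[np.int32(pts*4+2)],True,(0,0,255),1)
pickle.dump(out,open("clips.pkl","wb"))
a=np.hstack([big[20:380,1150:1510],big[660:1020,1150:1510]]);b=np.hstack([tb[570:760,1080:1260],tb[570:760,1340:1520]])
b=cv2.resize(b,(720,380))[:,:]
cv2.imwrite("pics/c3.png",cv2.resize(np.vstack([a,b]),(584,600)))
E
```

```text
A sides [np.float64(84.87294902770292), np.float64(85.51287879146435), np.float64(86.57391998991349), np.float64(87.81888953143718)]
A stand [0.5911 0.2836] yaw 5.1678526504967115 clip o [0.5525 0.2807 0.1395] rel [-0.0387  0.0005  0.1395]
B sides [np.float64(87.18897487376941), np.float64(87.30739090125113), np.float64(91.1609026106933), np.float64(86.80889110815889)]
B stand [0.5917 0.0634] yaw 0.7194540120731628 clip o [0.5511 0.0625 0.1395] rel [-0.0406 -0.0003  0.1395]
```

View pics/c3.png

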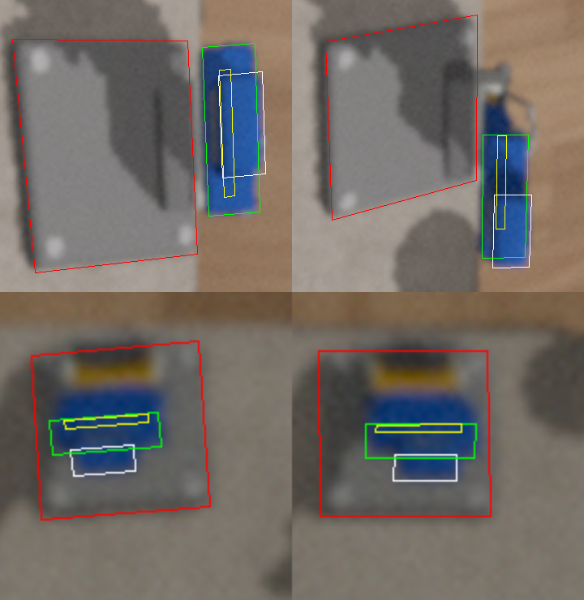

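The fit agrees with both views: the clip origins are about (0.552,0.281) and (0.551,0.0625) at z 0.1395, and yaw is uncertain by a few degrees. I'll go to a pre-grasp on A and look closer.

```bash
python3 - <<'E'
from h import *
from rig import observe
import pickle
np.set_printoptions(precision=3,suppress=True)
o=observe();A=T(o["tcp_rot"],o["tool_pos"])
c=pickle.load(open("clips.pkl","rb"))["A"][0]
r=des(3,35)
W=plan(A,T(r,c-r[:,2]*.055),5)
E
```

```text
5 rows: turn [ 0.01  0.33 -0.54] shift [24.19  8.48 37.01]
```

```bash
python3 -m handwheel '[[[0,0.3,-0.5],[24.2,8.5,37],0],[[0,0.3,-0.5],[24.2,8.5,37],0],[[0,0.3,-0.5],[24.2,8.5,37],0],[[0,0.3,-0.5],[24.2,8.5,37],0],[[0,0.3,-0.5],[24.2,8.5,37],0],[[0,0,0],[0,0,0],0],[[0,0,0],[0,0,0],0]]'
python3 - <<'E'
from h import *
from rig import *
import cv2,pickle
cm=camera_model("wrist");im=snapshot("wrist");pickle.dump(cm,open("w2.pkl","wb"))
cv2.imwrite("pics/w2.png",im[:,:,::-1]);print(observe()["joints"].round(1))
E
```

```text
clock: 3.52
tool_pos: [0.5229, 0.2769, 0.1849]
tcp_rot: [[-0.045, 0.818, 0.573], [0.999, 0.037, 0.026], [0.0, 0.574, -0.819]]
ft_force: [-0.0, 0.1, 0.5]
opening: 0.0854
gripper_force: 0.0
[ 30.4 -22.6 -27.1  53.5 -15.5 113.3]
```

View pics/w2.png

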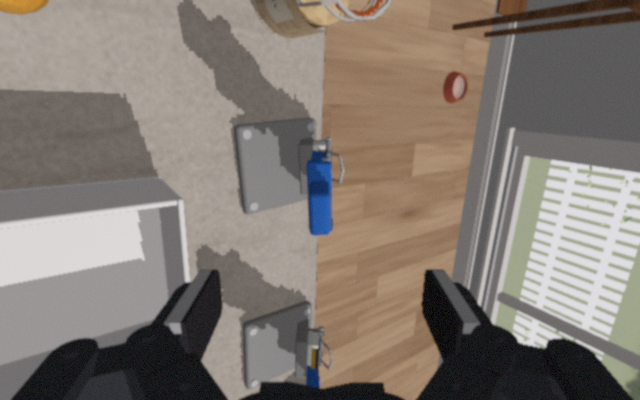

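Clip A's tab is at about (320,215) and lies on the fingers' midline (column 322). I'll zoom to check yaw and the position along y.

```bash
python3 - <<'E'
from h import *
import pickle,cv2
cm=pickle.load(open("w2.pkl","rb")); o=pickle.load(open("clips.pkl","rb"))["A"][0]
big=cv2.resize(cv2.imread("pics/w2.png")[105:255,225:365],None,fx=4,fy=4,interpolation=cv2.INTER_CUBIC)
b0=big.copy()
Rc=(R.from_euler('z',3,degrees=True)*R.from_euler('y',-35,degrees=True)).as_matrix()
for zz,hx,hy,col in((.014,7,15,(255,255,255)),(-.02,9,27,(0,255,0)),(-.034,9,27,(0,255,255))):
    pts=np.array([proj("",o+Rc@np.array([a*hx/1e3,b*hy/1e3,zz]),cm) for a,b in((-1,1),(-1,-1),(1,-1),(1,1))])
    cv2.polylines(big,[np.int32((pts-[225,105])*4+2)],True,col,1)
cv2.imwrite("pics/c4.png",cv2.resize(np.hstack([b0[:,160:480],big[:,160:480]]),(640,600)))
E
```

```text
(no output)
```

View pics/c4.png

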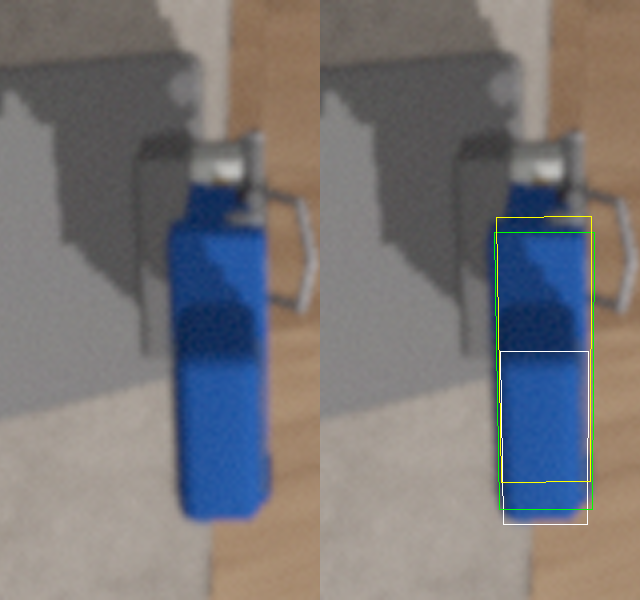

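The overlay fits within 1 mm at yaw 3°. Now the final approach.

```bash
python3 - <<'E'
from h import *
from rig import observe
import pickle
np.set_printoptions(precision=3,suppress=True)
o=observe();A=T(o["tcp_rot"],o["tool_pos"])
c=pickle.load(open("clips.pkl","rb"))["A"][0]+[-.0005,.0005,0]
r=des(3,35)
plan(A,T(r,c+r[:,2]*.0145),4)
E
```

```text
4 rows: turn [ 0.03  0.04 -0.08] shift [ 0.55 -0.7  17.36]
```

```bash
python3 -m handwheel '[[[0,0,0],[0.5,-0.7,17.4],0],[[0,0,0],[0.5,-0.7,17.4],0],[[0,0,0],[0.5,-0.7,17.4],0],[[0,0,-0.3],[0.5,-0.7,17.4],0],[[0,0,0],[0,0,0],0.4],[[0,0,0],[0,0,0],0.7]]' 60 && python3 -m handwheel '[[[0,0,0],[0,0,0],1],[[0,0,0],[0,0,0],1],[[0,0,0],[0,0,0],1],[[0,0,0],[0,0,0],1],[[0,0,0],[0,0,0],1]]' 60
```

```text
clock: 4.32
tool_pos: [0.5596, 0.283, 0.1282]
tcp_rot: [[-0.053, 0.816, 0.575], [0.999, 0.044, 0.03], [-0.001, 0.576, -0.817]]
ft_force: [0.4, -0.4, -0.2]
opening: 0.0517
gripper_force: 0.0
clock: 4.95
tool_pos: [0.5592, 0.2835, 0.1266]
tcp_rot: [[-0.054, 0.817, 0.574], [0.999, 0.046, 0.03], [-0.002, 0.575, -0.818]]
ft_force: [-2.3, -0.0, 1.9]
opening: 0.0
gripper_force: 1.5
```

The fingers shut on nothing, so I'll look.

```bash
python3 - <<'E'
from h import *
from rig import *
import cv2,pickle
cm=camera_model("wrist");im=snapshot("wrist");pickle.dump(cm,open("w3.pkl","wb"))
cv2.imwrite("pics/w3.png",cv2.resize(im[200:400,190:450,::-1],None,fx=3,fy=3));o=observe();print(o["opening"],o["gripper_force"],o["tool_pos"],o["ft_force"]); print(proj("",o["tool_pos"],cm))
E
```

```text
0.00017156537194838565 1.5761961723910645 [0.55921336 0.28352299 0.126609  ] [-2.60631321  0.20183423  3.25668731]
[323.64996484 244.07335186]
```

View pics/w3.png

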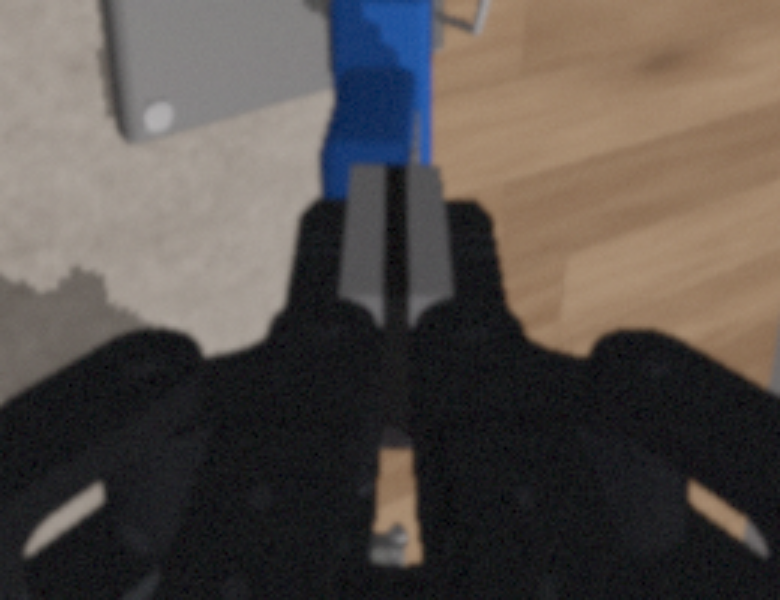

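```bash
python3 - <<'E'
from h import *
from rig import *
import pickle
np.set_printoptions(precision=1,suppress=True)
c2=pickle.load(open("w2.pkl","rb"));c3=pickle.load(open("w3.pkl","rb")); o=pickle.load(open("clips.pkl","rb"))["A"][0]
Rc=(R.from_euler('z',3,degrees=True)*R.from_euler('y',-35,degrees=True)).as_matrix()
for s in(0,-.01,-.02,-.03):
  for p in([-7,15,14],[7,15,14],[-7,-15,14],[-7,15,-20],[-9,27,-20],[9,27,-20]):
    P=o+Rc@(np.array(p)/1e3+[0,0,s]); print(s,p,((proj("",P,c3)-[190,200])*3),end=' ')
  print()
print(c3["origin"]-c2["origin"])
st=observe();r=st["tcp_rot"];t=st["tool_pos"]
for p in([11,0,0],[-11,0,0],[11,0,-19],[11,0,-54]): print(p,(proj("",t+r@(np.array(p)/1e3),c3)-[190,200])*3)
print(r.T@(c3["origin"]-t)*1000, r.T@c3["rotation"])
E
```

```text
0 [-7, 15, 14] [368.5 137.4] 0 [7, 15, 14] [460.6 137.5] 0 [-7, -15, 14] [369.4 307.1] 0 [-7, 15, -20] [372.5  57. ] 0 [-9, 27, -20] [361.1  -5.6] 0 [9, 27, -20] [461.6  -5.4] 
-0.01 [-7, 15, 14] [369.8 110.6] -0.01 [7, 15, 14] [456.8 110.7] -0.01 [-7, -15, 14] [370.6 272.7] -0.01 [-7, 15, -20] [373.4  38.3] -0.01 [-9, 27, -20] [362.6 -21.7] -0.01 [9, 27, -20] [458.2 -21.5] 
-0.02 [-7, 15, 14] [371.   86.6] -0.02 [7, 15, 14] [453.3  86.8] -0.02 [-7, -15, 14] [371.7 241.7] -0.02 [-7, 15, -20] [374.3  21.3] -0.02 [-9, 27, -20] [363.9 -36.3] -0.02 [9, 27, -20] [455.2 -36.1] 
-0.03 [-7, 15, 14] [372.1  65.1] -0.03 [7, 15, 14] [450.3  65.2] -0.03 [-7, -15, 14] [372.7 213.8] -0.03 [-7, 15, -20] [375.    5.7] -0.03 [-9, 27, -20] [365.2 -49.6] -0.03 [9, 27, -20] [452.5 -49.4] 
[ 0.   0.  -0.1]
[11, 0, 0] [401.1  75.9]
[-11, 0, 0] [400.8 186.5]
[11, 0, -19] [401.8 120.2]
[11, 0, -54] [403.8 232.7]
[  81.3   -1.3 -173.9] [[ 0.   0.9  0.3]
 [ 1.  -0.  -0. ]
 [-0.   0.3 -0.9]]
```

The tips are standing on the top of the tab. The fingers appear about 30 mm short of the nominal TCP, as the wrist image, the closed opening and the axial push of about 4 N all suggest. I'll back off, open, and compare the blue mask with the earlier picture.

```bash
python3 -m handwheel '[[[0,0,0],[0,0,-17.4],1],[[0,0,0],[-0.5,0.7,-17.4],0],[[0,0,0],[-0.5,0.7,-17.4],0],[[0,0,0.3],[-1,1.4,-17.4],0],[[0,0,0],[0,0,0],0],[[0,0,0],[0,0,0],0],[[0,0,0],[0,0,0],0]]'
cat >> h.py <<'E'
import cv2
def blue(im,box):
    x0,y0,x1,y1=box; h=cv2.cvtColor(im[y0:y1,x0:x1],cv2.COLOR_BGR2HSV)
    m=cv2.inRange(h,(108,120,40),(130,255,255)); n,l,s,c=cv2.connectedComponentsWithStats(m)
    return [(s[i,:5]+[x0,y0,0,0,0],c[i]+[x0,y0],cv2.minAreaRect(np.argwhere(l==i)[:,::-1].astype(np.float32))[1:]) for i in range(1,n) if s[i,4]>60]
E
python3 - <<'E'
from h import *
from rig import *
import pickle
np.set_printoptions(precision=2,suppress=True)
st=observe();cm=camera_model("wrist");im=snapshot("wrist")[:,:,::-1].copy();pickle.dump(cm,open("w4.pkl","wb"));cv2.imwrite("pics/w4.png",im)
c2=pickle.load(open("w2.pkl","rb"))
print(cm["origin"]-c2["origin"],R.from_matrix(c2["rotation"].T@cm["rotation"]).as_rotvec(degrees=True))
for f in("w2","w4"): print(f,blue(cv2.imread(f"pics/{f}.png"),(260,100,380,300)))
t=snapshot("top")[:,:,::-1].copy();cv2.imwrite("pics/top1.png",t)
for f in("top0","top1"):print(f,blue(cv2.imread(f"pics/{f}.png"),(265,140,385,185)))
print(st["tool_pos"],st["ft_force"],st["clock"])
E
```

```text
clock: 5.88
tool_pos: [0.5211, 0.279, 0.1829]
tcp_rot: [[-0.05, 0.819, 0.572], [0.999, 0.041, 0.028], [-0.0, 0.572, -0.82]]
ft_force: [-0.4, -0.2, -1.1]
opening: 0.0853
gripper_force: 0.0
[-0.  0. -0.] [0.12 0.02 0.24]
w2 [(array([ 307,  152,   25,   83, 1591]), array([319.21, 193.49]), ((82.09563446044922, 23.68570327758789), 86.8201675415039))]
w4 [(array([ 310,  154,   25,   84, 1557]), array([322.28, 195.99]), ((83.04019927978516, 23.63759422302246), 86.87786865234375))]
top0 [(array([278, 158,  17,  12, 131]), array([285.83, 163.17]), ((11.0, 16.0), 90.0)), (array([347, 159,  17,  12, 123]), array([354.93, 164.19]), ((11.0, 16.0), 90.0))]
top1 [(array([279, 158,  16,  12,  92]), array([287.25, 162.27]), ((11.0, 15.0), 90.0)), (array([347, 159,  17,  12, 121]), array([355.13, 164.13]), ((11.0, 16.0), 90.0))]
[0.52 0.28 0.18] [-0.44 -0.15 -1.06] 5.875
```

The clip is unmoved, and the image shift equals the camera's own shift. I'll approach again 28 mm deeper, in two steps with a force check between.

```bash
python3 -m handwheel '[[[0,0,0],[0,0,17],0],[[0,0,0],[0.5,0.3,17],0],[[0,0,0],[0,0,17],0],[[0,0,0],[0,0,17],0],[[0,0,0],[0,0,0],0]]' && python3 -m handwheel '[[[0,0,0],[0,0,9],0],[[0,0,0],[0,0,9],0],[[0,0,0],[0,0,9],0],[[0,0,0],[0,0,0],0],[[0,0,0],[0,0,0],0]]'
python3 - <<'E'
from h import *
from rig import *
import pickle
np.set_printoptions(precision=2,suppress=True)
st=observe();Rc=(R.from_euler('z',3,degrees=True)*R.from_euler('y',-35,degrees=True)).as_matrix()
o=pickle.load(open("clips.pkl","rb"))["A"][0]+[-.0005,.0005,0]
print((st["tool_pos"]-o)@Rc*1000,st["ft_force"],(Rc.T@st["tcp_rot"]))
cm=camera_model("wrist");im=snapshot("wrist")[:,:,::-1].copy();cv2.imwrite("pics/w5.png",cv2.resize(im[150:400,170:480],None,fx=2.3,fy=2.3))
E
```

```text
clock: 6.6
tool_pos: [0.56, 0.2809, 0.1258]
tcp_rot: [[-0.049, 0.82, 0.57], [0.999, 0.041, 0.027], [-0.001, 0.571, -0.821]]
ft_force: [-0.6, 1.3, -0.8]
opening: 0.0856
gripper_force: 0.0
clock: 7.22
tool_pos: [0.5762, 0.2826, 0.107]
tcp_rot: [[-0.05, 0.818, 0.573], [0.999, 0.04, 0.029], [0.001, 0.574, -0.819]]
ft_force: [-0.3, 0.3, -0.4]
opening: 0.0855
gripper_force: 0.0
[  1.24   0.23 -40.55] [-0.32  0.32 -0.44] [[ 0.  1.  0.]
 [ 1. -0. -0.]
 [-0.  0. -1.]]
```

View pics/w5.png

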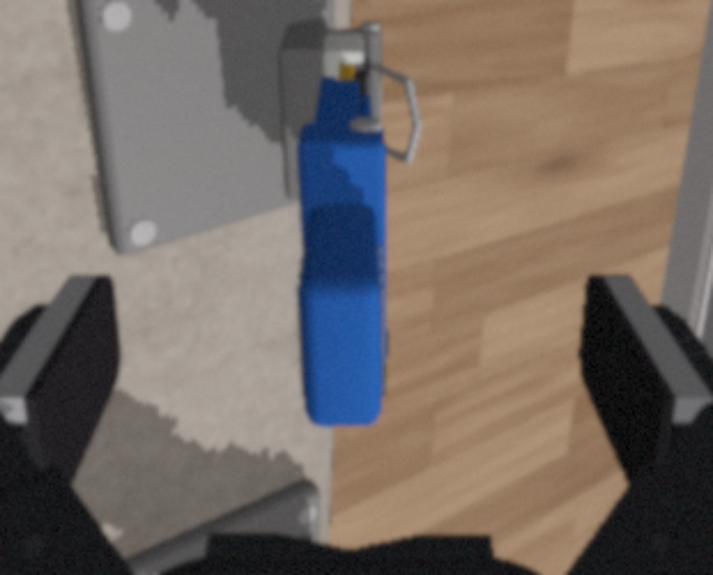

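The open fingers straddle the tab: tab centre at column 343, finger midline at about 349, tips near the depth of the tab's top face, nothing touched. I'll go 4 mm deeper, 1 mm in -y, and close.

```bash
python3 -m handwheel '[[[0,0,0],[0,-1.1,4],0],[[0,0,0],[0,0,0],0.3],[[0,0,0],[0,0,0],0.6],[[0,0,0],[0,0,0],0.75],[[0,0,0],[0,0,0],0.8]]' 60 && python3 -m handwheel '[[[0,0,0],[0,0,0],1],[[0,0,0],[0,0,0],1],[[0,0,0],[0,0,0],1],[[0,0,0],[0,0,0],1]]' 60
```

```text
clock: 7.9
tool_pos: [0.5776, 0.2827, 0.1032]
tcp_rot: [[-0.05, 0.818, 0.574], [0.999, 0.04, 0.029], [0.001, 0.574, -0.819]]
ft_force: [0.7, -0.2, -0.3]
opening: 0.0172
gripper_force: 0.0
clock: 8.4
tool_pos: [0.5777, 0.2827, 0.1032]
tcp_rot: [[-0.05, 0.818, 0.574], [0.999, 0.04, 0.029], [0.001, 0.574, -0.819]]
ft_force: [0.1, 0.1, -0.2]
opening: 0.0128
gripper_force: 59.5
```

Gripped: opening is about 13 mm, 60 N, no axial load. Now pulling slowly.

```bash
for i in 1 2; do :; done; python3 -m handwheel '[[[0,0,0],[0,0,-3],1],[[0,0,0],[0,0,-3],1],[[0,0,0],[0,0,-3],1]]' 60; python3 -m handwheel '[[[0,0,0],[0,0,-4],1],[[0,0,0],[0,0,-4],1],[[0,0,0],[0,0,-4],1]]'; python3 -m handwheel '[[[0,0,0],[0,0,-6],1],[[0,0,0],[0,0,-6],1],[[0,0,0],[0,0,-6],1],[[0,0,0],[0,0,-6],1],[[0,0,0],[0,0,-6],1],[[0,0,0],[0,0,-6],1],[[0,0,0],[0,0,-6],1],[[0,0,0],[0,0,-6],1]]'
python3 - <<'E'
from h import *
from rig import *
im=snapshot("wrist")[:,:,::-1].copy();cv2.imwrite("pics/w6.png",im)
t=snapshot("top")[:,:,::-1].copy();cv2.imwrite("pics/top2.png",t)
s=snapshot("scene")[:,:,::-1].copy();cv2.imwrite("pics/sc2.png",s)
def yel(f,b):
    im=cv2.imread(f"pics/{f}.png")[b[1]:b[3],b[0]:b[2]];m=cv2.inRange(cv2.cvtColor(im,cv2.COLOR_BGR2HSV),(18,120,60),(32,255,255));p=np.argwhere(m>0);print(f,len(p),p.mean(0)[::-1]+b[:2] if len(p) else 0)
for f in("top0","top2"): yel(f,(270,140,310,185)); yel(f,(335,140,375,185))
for f in("w2","w5","w6"): 
  yel(f,(250,0,400,400)) if f!="w5" else 0
print(observe()["opening"],observe()["clock"])
E
```

```text
clock: 8.78
tool_pos: [0.5722, 0.2823, 0.1103]
tcp_rot: [[-0.05, 0.818, 0.573], [0.999, 0.041, 0.029], [0.0, 0.574, -0.819]]
ft_force: [3.3, 0.2, -1.6]
opening: 0.0129
gripper_force: 59.2
clock: 9.15
tool_pos: [0.5651, 0.282, 0.1202]
tcp_rot: [[-0.05, 0.818, 0.573], [0.999, 0.041, 0.029], [0.0, 0.574, -0.819]]
ft_force: [1.4, -0.1, -1.4]
opening: 0.0128
gripper_force: 59.2
clock: 10.15
tool_pos: [0.5378, 0.2807, 0.1599]
tcp_rot: [[-0.05, 0.818, 0.573], [0.999, 0.04, 0.029], [0.001, 0.574, -0.819]]
ft_force: [-0.0, -0.7, -0.8]
opening: 0.0134
gripper_force: 59.5
top0 28 [287.17857143 154.39285714]
top0 34 [353.26470588 155.05882353]
top2 123 [286.56910569 158.17886179]
top2 34 [353.5        155.05882353]
w2 67 [313.64179104 358.68656716]
w6 196 [320.5       230.7244898]
0.013096391483739938 10.3
```

```bash
python3 - <<'E'
from h import *
import pickle
np.set_printoptions(precision=1,suppress=True)
o=pickle.load(open("clips.pkl","rb"))["A"][0]+[-.0005,.0005,0]
Rc=(R.from_euler('z',3,degrees=True)*R.from_euler('y',-35,degrees=True)).as_matrix()
for n,f in(("top","top2"),("scene","sc2")):
    print(f,"in stand:",[proj(n,o+Rc@[0,y,z]) for z in(-.102,-.036) for y in(-.021,.021)])
    print(" drawn 63:",[proj(n,o+Rc@[0,y,z+.063]) for z in(-.126,-.07) for y in(-.021,.021)])
    im=cv2.imread(f"pics/{f}.png");b=(270,140,310,185) if n=="top" else (215,150,300,240)
    im=im[b[1]:b[3],b[0]:b[2]];m=cv2.inRange(cv2.cvtColor(im,cv2.COLOR_BGR2HSV),(18,120,60),(32,255,255));p=np.argwhere(m>0)[:,::-1]+b[:2]
    if len(p): print(" yellow",p.min(0),p.max(0))
E
```

```text
top2 in stand: [array([293.2, 154.6]), array([280.8, 155.1]), array([292.5, 161.9]), array([279.5, 162.4])]
 drawn 63: [array([292.8, 158.8]), array([280. , 159.4]), array([292.2, 165.3]), array([279. , 165.9])]
 yellow [280 153] [293 163]
sc2 in stand: [array([254.4, 204. ]), array([242.1, 207.7]), array([260.8, 191.6]), array([248.1, 195.2])]
 drawn 63: [array([258.1, 196.8]), array([245.6, 200.4]), array([263.7, 185.9]), array([250.9, 189.5])]
 yellow [246 199] [255 206]
```

Card A stayed in its stand, with yellow at rows 153–163 as predicted, and the peak pull was about 3.5 N. Clip A is weak, so it goes to the bowl.

```bash
python3 - <<'E'
from h import *
from rig import observe
np.set_printoptions(precision=3,suppress=True)
o=observe();A=T(o["tcp_rot"],o["tool_pos"])
W1=plan(A,T(des(3,20),[.47,.25,.26]),3)
W2=plan(W1,T(des(-18,0),[.455,-.172,.23]),9)
W3=plan(W2,T(des(-18,0),[.455,-.172,.062]),4)
E
```

```text
3 rows: turn [ 5.03  0.   -0.05] shift [ -9.11  -5.22 -40.34]
9 rows: turn [ 2.2  -0.41  2.31] shift [-47.03   3.95   3.59]
4 rows: turn [0. 0. 0.] shift [ 0.  0. 42.]
```

```bash
python3 -m handwheel '[[[5,0,0],[-9.1,-5.2,-40.3],1],[[5,0,0],[-9.1,-5.2,-40.3],1],[[5,0,0],[-9.1,-5.2,-40.3],1],[[2.2,-0.4,2.3],[-47,4,3.6],1],[[2.2,-0.4,2.3],[-47,4,3.6],1],[[2.2,-0.4,2.3],[-47,4,3.6],1],[[2.2,-0.4,2.3],[-47,4,3.6],1]]' && python3 -m handwheel '[[[2.2,-0.4,2.3],[-47,4,3.6],1],[[2.2,-0.4,2.3],[-47,4,3.6],1],[[2.2,-0.4,2.3],[-47,4,3.6],1],[[2.2,-0.4,2.3],[-47,4,3.6],1],[[2.2,-0.4,2.3],[-47,4,3.6],1],[[0,0,0],[0,0,0],1],[[0,0,0],[0,0,0],1]]'
python3 - <<'E'
from h import *
from rig import *
np.set_printoptions(precision=3,suppress=True)
o=observe();A=T(o["tcp_rot"],o["tool_pos"]);print(o["joints"].round(1))
plan(A,T(des(-18,0),[.455,-.172,.062]),4)
im=snapshot("top")[:,:,::-1];h=cv2.cvtColor(cv2.imread("pics/top0.png"),cv2.COLOR_BGR2HSV)[150:250,380:470]
m=cv2.inRange(h,(0,120,60),(8,255,255))|cv2.inRange(h,(172,120,60),(180,255,255));m[:15]=0;p=np.argwhere(m>0)[:,::-1]+[380,150];print(np.percentile(p,[1,99],axis=0))
E
```

```text
clock: 11.18
tool_pos: [0.4834, 0.0602, 0.2453]
tcp_rot: [[0.113, 0.975, 0.194], [0.993, -0.114, -0.005], [0.017, 0.193, -0.981]]
ft_force: [0.7, -0.1, -1.0]
opening: 0.0131
gripper_force: 59.6
clock: 12.05
tool_pos: [0.4595, -0.1724, 0.2262]
tcp_rot: [[0.31, 0.951, 0.0], [0.951, -0.31, 0.002], [0.002, -0.0, -1.0]]
ft_force: [0.0, 0.2, -0.1]
opening: 0.0131
gripper_force: 59.5
[-28.5  -1.9   3.9  95.8   0.1  79.6]
4 rows: turn [-0.01 -0.03 -0.02] shift [-0.31 -1.1  41.06]
[[403. 177.]
 [449. 221.]]
```

```bash
python3 -m handwheel '[[[0,0,0],[0,-1,41],1],[[0,0,0],[0,-1,41],1],[[0,0,0],[0,-1,41],1],[[0,0,0],[0,-1,20],1],[[0,0,0],[0,0,14],1],[[0,0,0],[0,0,5],1],[[0,0,0],[0,0,0],1]]' && python3 -m handwheel '[[[0,0,0],[0,0,0],0.6],[[0,0,0],[0,0,0],0.5],[[0,0,0],[0,0,0],0.5],[[0,0,0],[0,0,-20],0.5],[[0,0,0],[0,0,-45],0.3],[[0,0,0],[0,0,-50],0],[[0,0,0],[0,0,-50],0],[[0,0,0],[0,0,0],0]]'
python3 - <<'E'
from h import *
from rig import *
np.set_printoptions(precision=3,suppress=True)
im=snapshot("scene")[:,:,::-1].copy();cv2.imwrite("pics/sc3.png",im);print("scene",blue(im,(350,160,430,230)))
im=snapshot("wrist")[:,:,::-1].copy();cv2.imwrite("pics/w7.png",im);cm=camera_model("wrist")
for b in blue(im,(0,0,640,400)): print(b,ray("",*b[1],.03,cm))
E
```

```text
clock: 12.98
tool_pos: [0.4563, -0.1708, 0.0652]
tcp_rot: [[0.309, 0.951, 0.001], [0.951, -0.309, 0.001], [0.001, 0.001, -1.0]]
ft_force: [-0.5, 0.4, -1.0]
opening: 0.0129
gripper_force: 59.5
clock: 13.98
tool_pos: [0.4582, -0.1726, 0.2352]
tcp_rot: [[0.31, 0.951, 0.01], [0.951, -0.31, -0.003], [-0.0, 0.01, -1.0]]
ft_force: [0.2, -0.8, -0.7]
opening: 0.0853
gripper_force: 0.0
scene [(array([388, 182,  14,  12, 112]), array([393.911, 188.098]), ((10.850333213806152, 13.1519193649292), 80.53767395019531))]
(array([ 341,  150,   51,   47, 1187]), array([362.976, 175.811]), ((45.6950569152832, 47.06787109375), 11.309932708740234)) [ 0.495 -0.196  0.03 ]
```

Clip A is in the bowl: blue at about (0.495,-0.196), bowl axis (0.463,-0.183). Next is the pre-grasp at clip B.

```bash
python3 - <<'E'
from h import *
from rig import observe
import pickle
np.set_printoptions(precision=3,suppress=True)
o=observe();A=T(o["tcp_rot"],o["tool_pos"]);r=des(-1.5,35)
c=pickle.load(open("clips.pkl","rb"))["B"][0]
plan(A,T(r,c-r[:,2]*.055),6)
E
```

```text
6 rows: turn [-5.77  0.83 -2.68] shift [40.26  1.15  9.12]
```

```bash
python3 -m handwheel '[[[-5.8,0.8,-2.7],[40.3,1.2,9.1],0],[[-5.8,0.8,-2.7],[40.3,1.2,9.1],0],[[-5.8,0.8,-2.7],[40.3,1.2,9.1],0],[[-5.8,0.8,-2.7],[40.3,1.2,9.1],0],[[-5.8,0.8,-2.7],[40.3,1.2,9.1],0],[[-5.8,0.8,-2.7],[40.3,1.2,9.1],0],[[0,0,0],[0,0,0],0],[[0,0,0],[0,0,0],0]]'
cat > fit.py <<'E'
from h import *
from scipy.optimize import minimize
def mask(im):
    m=cv2.inRange(cv2.cvtColor(im,cv2.COLOR_BGR2HSV),(108,120,40),(130,255,255));n,l,s,c=cv2.connectedComponentsWithStats(m);i=1+np.argmax(s[1:,4]);return (l==i).astype(np.uint8)
def sil(q,cm,k=4):
    Rc=(R.from_euler('z',q[2],degrees=True)*R.from_euler('y',-35,degrees=True)).as_matrix(); o=np.array([q[0],q[1],139.5])/1e3
    M=np.zeros((400*k,640*k),np.uint8)
    for z0,z1,hx,hy in((-20,14,7,15),(-34,-20,9,27),(-45,-34,8,22)):
        P=np.array([proj("",o+Rc@np.array([a*hx,b*hy,z])/1e3,cm) for a in(-1,1) for b in(-1,1) for z in(z0,z1)])
        cv2.fillConvexPoly(M,cv2.convexHull(np.int32(P*k+k/2)),255)
    return cv2.resize(M,(640,400),interpolation=cv2.INTER_AREA)/255.
def fit(im,cm,q0):
    m=mask(im); f=lambda q:np.abs(sil(q,cm)-m).sum()
    r=minimize(f,q0,method="Nelder-Mead",options=dict(initial_simplex=[q0,q0+np.r_[4,0,0],q0+np.r_[0,4,0],q0+np.r_[0,0,4]],maxiter=70)); return r.x,r.fun,m.sum()
E
python3 - <<'E'
from fit import *
from rig import *
import pickle
np.set_printoptions(precision=3,suppress=True)
cm=camera_model("wrist");im=snapshot("wrist")[:,:,::-1].copy();cv2.imwrite("pics/w8.png",im);pickle.dump(cm,open("w8.pkl","wb"))
print("A check",fit(cv2.imread("pics/w2.png"),pickle.load(open("w2.pkl","rb")),np.array([552,281.2,0.])))
q,*s=fit(im,cm,np.array([551,62.5,0.]));print("B",q,s)
o=observe();A=T(o["tcp_rot"],o["tool_pos"]);r=des(q[2],35);c=np.r_[q[:2],139.5]/1e3
W=plan(A,T(r,c+r[:,2]*.02),4); plan(W,T(r,c+r[:,2]*.0445),3)
E
```

```text
clock: 15.08
tool_pos: [0.5219, 0.0625, 0.1815]
tcp_rot: [[0.025, 0.82, 0.572], [1.0, -0.018, -0.018], [-0.004, 0.573, -0.82]]
ft_force: [0.7, -0.0, 0.6]
opening: 0.0855
gripper_force: 0.0
A check (array([551.797, 282.506,   4.329]), np.float64(405.75294117647053), np.uint64(1591))
B [550.764  63.38    1.789] [np.float64(436.80784313725485), np.uint64(1632)]
4 rows: turn [ 0.01  0.52 -0.64] shift [ 0.44 -0.53 17.94]
3 rows: turn [-0.  0.  0.] shift [-0.    0.    8.17]
```

```bash
python3 -m handwheel '[[[0,0.4,-0.5],[0.3,-0.5,18],0],[[0,0.4,-0.5],[0.3,-0.5,18],0],[[0,0.4,-0.5],[0.3,-0.5,18],0],[[0,0,0],[0.3,-0.5,18],0],[[0,0,0],[0,0,0],0]]' && python3 -m handwheel '[[[0,0,0],[0,0,8.2],0],[[0,0,0],[0,0,8.2],0],[[0,0,0],[0,0,8.2],0],[[0,0,0],[0,0,0],0]]'
python3 - <<'E'
from h import *
from rig import *
np.set_printoptions(precision=2,suppress=True)
st=observe();Rc=(R.from_euler('z',1,degrees=True)*R.from_euler('y',-35,degrees=True)).as_matrix()
print((st["tool_pos"]-[.5508,.063,.1395])@Rc*1000)
im=snapshot("wrist")[:,:,::-1].copy();cv2.imwrite("pics/w9.png",im);print(blue(im,(270,100,380,380)),[b[1] for b in blue(cv2.resize(cv2.imread("pics/w5.png"),None,fx=1/2.3,fy=1/2.3),(90,20,210,200))])
E
```

```text
clock: 15.75
tool_pos: [0.5623, 0.0619, 0.1218]
tcp_rot: [[-0.006, 0.82, 0.572], [1.0, 0.006, 0.002], [-0.002, 0.572, -0.82]]
ft_force: [-0.5, 0.7, -0.2]
opening: 0.0854
gripper_force: 0.0
clock: 16.25
tool_pos: [0.5756, 0.0636, 0.1011]
tcp_rot: [[-0.009, 0.82, 0.572], [1.0, 0.008, 0.004], [-0.001, 0.572, -0.82]]
ft_force: [-0.1, 0.2, -0.5]
opening: 0.0852
gripper_force: 0.0
[ -1.7    0.21 -45.67]
[(array([ 309,  190,   39,  156, 4761]), array([327.24, 271.5 ]), ((155.0, 38.0), 90.0))] [array([148.22, 111.63])]
```

```bash
python3 -m handwheel '[[[0,0,0],[0,2,-1],0],[[0,0,0],[0,0,0],0.3],[[0,0,0],[0,0,0],0.6],[[0,0,0],[0,0,0],0.75],[[0,0,0],[0,0,0],0.8]]' 60 && python3 -m handwheel '[[[0,0,0],[0,0,0],1],[[0,0,0],[0,0,0],1],[[0,0,0],[0,0,0],1],[[0,0,0],[0,0,0],1]]' 60
```

```text
clock: 16.92
tool_pos: [0.5771, 0.0636, 0.1043]
tcp_rot: [[-0.009, 0.819, 0.574], [1.0, 0.008, 0.004], [-0.001, 0.574, -0.819]]
ft_force: [-0.1, -0.7, -0.4]
opening: 0.0171
gripper_force: 0.0
clock: 17.42
tool_pos: [0.577, 0.0636, 0.1043]
tcp_rot: [[-0.009, 0.819, 0.574], [1.0, 0.008, 0.004], [-0.001, 0.574, -0.819]]
ft_force: [-1.7, -0.4, 1.1]
opening: 0.013
gripper_force: 59.6
```

```bash
python3 -m handwheel '[[[0,0,0],[0,0,-3],1],[[0,0,0],[0,0,-3],1],[[0,0,0],[0,0,-3],1]]' 60; python3 -m handwheel '[[[0,0,0],[0,0,-4],1],[[0,0,0],[0,0,-4],1],[[0,0,0],[0,0,-4],1]]'; python3 -m handwheel '[[[0,0,0],[0,0,-6],1],[[0,0,0],[0,0,-6],1],[[0,0,0],[0,0,-6],1],[[0,0,0],[0,0,-6],1],[[0,0,0],[0,0,-6],1],[[0,0,0],[0,0,-6],1],[[0,0,0],[0,0,-6],1],[[0,0,0],[0,0,-6],1]]'
python3 - <<'E'
from h import *
from rig import *
np.set_printoptions(precision=1,suppress=True)
o=np.array([.5508,.063,.1395]);Rc=(R.from_euler('z',1,degrees=True)*R.from_euler('y',-35,degrees=True)).as_matrix()
for n,b in(("top",(335,140,375,185)),("scene",(270,150,345,240))):
    im=snapshot(n)[:,:,::-1].copy();cv2.imwrite(f"pics/{n}4.png",im)
    print(n,"in stand:",[proj(n,o+Rc@[0,y,z]) for z in(-.102,-.036) for y in(-.021,.021)])
    print(" drawn 67:",[proj(n,o+Rc@[0,y,z+.067]) for z in(-.126,-.07) for y in(-.021,.021)])
    im=im[b[1]:b[3],b[0]:b[2]];m=cv2.inRange(cv2.cvtColor(im,cv2.COLOR_BGR2HSV),(18,120,60),(32,255,255));p=np.argwhere(m>0)[:,::-1]+b[:2]
    print(" yellow",len(p),p.min(0),p.max(0))
E
```

```text
clock: 17.8
tool_pos: [0.5716, 0.0636, 0.1113]
tcp_rot: [[-0.009, 0.819, 0.573], [1.0, 0.008, 0.004], [-0.001, 0.573, -0.819]]
ft_force: [2.4, 0.3, -2.4]
opening: 0.0132
gripper_force: 58.9
clock: 18.18
tool_pos: [0.5647, 0.0636, 0.1214]
tcp_rot: [[-0.009, 0.819, 0.573], [1.0, 0.008, 0.004], [-0.001, 0.573, -0.819]]
ft_force: [2.1, -0.4, -3.2]
opening: 0.0129
gripper_force: 58.8
clock: 19.18
tool_pos: [0.5373, 0.0633, 0.1612]
tcp_rot: [[-0.009, 0.819, 0.574], [1.0, 0.008, 0.004], [-0.001, 0.574, -0.819]]
ft_force: [0.1, 0.3, -1.0]
opening: 0.013
gripper_force: 59.4
top in stand: [array([358.8, 155.7]), array([346.2, 155.8]), array([360.4, 163.1]), array([347.3, 163.2])]
 drawn 67: [array([359.8, 160.5]), array([346.9, 160.6]), array([361.2, 167. ]), array([347.9, 167.1])]
 yellow 80 [348 159] [361 164]
scene in stand: [array([315.4, 187.9]), array([304.6, 190.9]), array([323. , 176.1]), array([312., 179.])]
 drawn 67: [array([320.3, 180.3]), array([309.3, 183.2]), array([327. , 169.8]), array([315.8, 172.7])]
 yellow 99 [310 171] [326 184]
```

Card B came out with its clip: in both views the yellow is where a drawn card would be, with pull held at about 4 N. Clip B is good, so it goes to the caddy.

```bash
python3 - <<'E'
from h import *
from rig import observe
import pickle
np.set_printoptions(precision=3,suppress=True)
cm=pickle.load(open("w1.pkl","rb"))
w=[ray("",u,v,.08,cm) for u,v in((131,36),(271,45),(276,171),(154,185))]
t=[ray("top",265+x/5.5,140+y/5.5,.08) for x,y in((119,295),(359,295),(354,531),(119,531))]
print(np.array(w)[:,:2],np.mean(w,0),np.array(t)[:,:2],np.mean(t,0))
c=np.mean([np.mean(w,0),np.mean(t,0)],0)
o=observe();A=T(o["tcp_rot"],o["tool_pos"]);r=des(1,15)
org=np.array([c[0]+.012,c[1],.135])
W1=plan(A,T(des(1,35),o["tool_pos"]+[-.05,0,.08]),3)
W2=plan(W1,T(r,org+r[:,2]*.044+[0,0,.115]),5)
print(W2[:3,3])
W3=plan(W2,T(r,org+r[:,2]*.044),5)
E
```

```text
[[0.339 0.28 ]
 [0.476 0.28 ]
 [0.475 0.14 ]
 [0.339 0.144]] [0.407 0.211 0.08 ] [[0.474 0.28 ]
 [0.476 0.138]
 [0.336 0.14 ]
 [0.335 0.277]] [0.405 0.209 0.08 ]
3 rows: turn [ 0.04  0.12 -0.12] shift [  0.2    1.68 -31.4 ]
5 rows: turn [4. 0. 0.] shift [ 29.56 -13.08   1.57]
[0.43  0.21  0.207]
5 rows: turn [0. 0. 0.] shift [ 0.   -5.95 22.22]
```

```bash
python3 -m handwheel '[[[0,0,0],[0,1.7,-31.4],1],[[0,0,0],[0,1.7,-31.4],1],[[0,0,0],[0,1.7,-31.4],1],[[0,0,0],[0,0,0],1],[[4,0,0],[29.6,-13.1,1.6],1],[[4,0,0],[29.6,-13.1,1.6],1],[[4,0,0],[29.6,-13.1,1.6],1],[[4,0,0],[29.6,-13.1,1.6],1]]' && python3 -m handwheel '[[[4,0,0],[29.6,-13.1,1.6],1],[[0,0,0],[0,0,0],1],[[0,0,0],[0,0,0],1],[[0,0,0],[0,0,0],1]]'
python3 - <<'E'
from h import *
from rig import *
np.set_printoptions(precision=3,suppress=True)
o=observe();A=T(o["tcp_rot"],o["tool_pos"]);r=des(1,15)
org=np.array([.418,.210,.135]);plan(A,T(r,org+r[:,2]*.044),5)
E
```

```text
clock: 20.27
tool_pos: [0.4434, 0.182, 0.2075]
tcp_rot: [[-0.009, 0.947, 0.322], [1.0, 0.009, 0.001], [-0.002, 0.322, -0.947]]
ft_force: [0.2, -0.0, -0.0]
opening: 0.0127
gripper_force: 59.4
clock: 20.78
tool_pos: [0.4319, 0.2097, 0.2037]
tcp_rot: [[-0.008, 0.966, 0.259], [1.0, 0.008, 0.0], [-0.002, 0.259, -0.966]]
ft_force: [0.3, -0.5, -0.0]
opening: 0.0128
gripper_force: 59.4
5 rows: turn [ 0.01  0.05 -0.1 ] shift [ 0.13 -6.24 21.35]
```

```bash
python3 -m handwheel '[[[0,0,0],[0,-6.2,21.3],1],[[0,0,0],[0,-6.2,21.3],1],[[0,0,0],[0,-6.2,21.3],1],[[0,0,0],[0,-6.2,21.3],1],[[0,0,0],[0,-5,17],1],[[0,0,0],[0,0,0],1],[[0,0,0],[0,0,0],1]]'
```

```text
clock: 21.65
tool_pos: [0.4302, 0.2104, 0.0986]
tcp_rot: [[-0.008, 0.965, 0.261], [1.0, 0.008, 0.001], [-0.001, 0.261, -0.965]]
ft_force: [0.1, -0.2, -0.9]
opening: 0.0132
gripper_force: 59.5
```

```bash
python3 -m handwheel '[[[0,0,0],[0,-1,5],1],[[0,0,0],[0,0,0],1],[[0,0,0],[0,0,0],0.6],[[0,0,0],[0,0,0],0.4],[[0,0,0],[0,0,0],0.4],[[0,0,0],[0,0,0],0.4],[[0,0,0],[0,0,-20],0.4],[[0,0,0],[0,0,-30],0.4]]' && python3 -m handwheel '[[[0,0,0],[0,0,-40],0.4],[[0,0,0],[0,0,-50],0.2],[[0,0,0],[0,0,-40],0],[[0,0,0],[0,0,-20],0],[[0,0,0],[0,0,0],0],[[0,0,0],[0,0,0],0]]'
python3 - <<'E'
from h import *
from rig import *
cv2.imwrite("pics/we.png",snapshot("wrist")[:,:,::-1])
t=snapshot("top")[:,:,::-1].copy();s=snapshot("scene")[:,:,::-1].copy();w=cv2.imread("pics/we.png")
a=cv2.resize(w,(480,300));b=cv2.resize(t[140:245,265:460],(480,258));c=cv2.resize(s[150:275,220:430],(320,190));d=cv2.resize(cv2.imread("pics/w7.png"),(320,200))
cv2.imwrite("pics/end.png",np.hstack([np.vstack([a,b]),np.vstack([c,d,np.zeros((168,320,3),np.uint8)])]))
E
```

```text
clock: 22.65
tool_pos: [0.416, 0.2098, 0.1399]
tcp_rot: [[-0.008, 0.966, 0.257], [1.0, 0.009, -0.0], [-0.003, 0.257, -0.967]]
ft_force: [0.1, 0.3, 0.3]
opening: 0.0511
gripper_force: 0.0
clock: 23.4
tool_pos: [0.3779, 0.21, 0.2844]
tcp_rot: [[-0.009, 0.966, 0.258], [1.0, 0.009, 0.0], [-0.002, 0.258, -0.966]]
ft_force: [-0.3, -0.2, -0.2]
opening: 0.0851
gripper_force: 0.0
```

View pics/end.png

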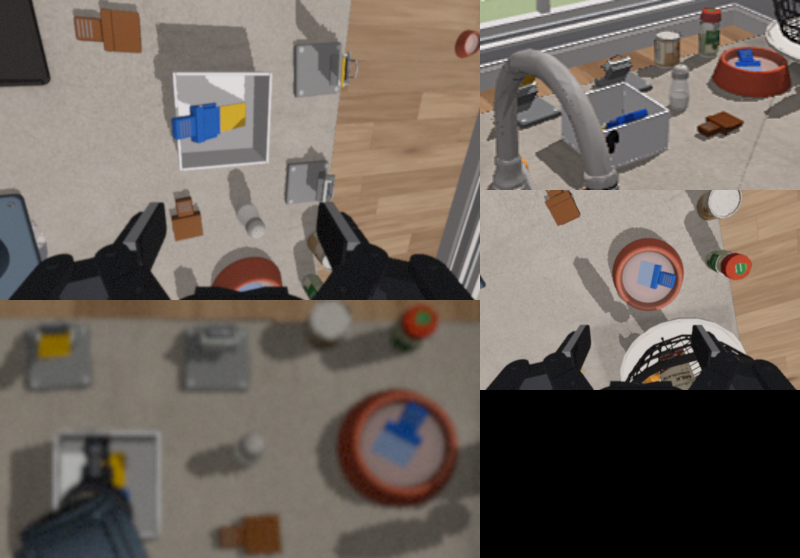

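The final views show clip A in the bowl with its tab about 50 mm from the bowl axis and card A still in its stand. Clip B lies with its card in the caddy, tab resting near the robot-side rim. I'll check that distance and whether it is at rest.

```bash
python3 -m handwheel '[[[0,0,0],[0,0,0],0],[[0,0,0],[0,0,0],0],[[0,0,0],[0,0,0],0],[[0,0,0],[0,0,0],0]]' | head -1; python3 - <<'E'
from h import *
from rig import *
np.set_printoptions(precision=3,suppress=True)
cm=camera_model("wrist");im=snapshot("wrist")[:,:,::-1].copy()
print(blue(im,(200,90,330,230)),blue(cv2.imread("pics/we.png"),(200,90,330,230)))
for z in(.08,.09,.1):print(z,"tab",ray("",246,166,z,cm),"back",ray("",273,163,z-.015,cm),"card end",ray("",325,156,.01,cm))
E
```

```text
clock: 24.05
[(array([ 229,  138,   64,   52, 1980]), array([263.392, 164.488]), ((48.505645751953125, 65.43982696533203), 82.23483276367188))] [(array([ 229,  138,   64,   53, 1969]), array([263.732, 164.527]), ((50.49165725708008, 63.7789306640625), 85.2363510131836))]
0.08 tab [0.349 0.211 0.08 ] back [0.38  0.21  0.065] card end [0.456 0.204 0.01 ]
0.09 tab [0.349 0.213 0.09 ] back [0.378 0.212 0.075] card end [0.456 0.204 0.01 ]
0.1 tab [0.348 0.215 0.1  ] back [0.377 0.214 0.085] card end [0.456 0.204 0.01 ]
```

Clip B is at rest, its tab 57 mm from the caddy axis. Card B's centre is about 20 mm from it. Handing in.

```bash
python3 -c "
from rig import robot
print(robot.close_job())"
```

```text
the job is handed in; nothing more can be done
None
```

Job handed in at about 24 s, no verdict shown: the left clip (seen from the robot) slipped off its card, so it is weak and in the red bowl; the right one drew its card out, so it is good and in the white caddy with its card.

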